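Slide the rail magnifier over the amber specimen

TASK

Slide the locked magnifier along its rail until its round lens is centred over the amber (orange) resin block: the carriage only runs while its red thumb button is held down, so keep the button pressed for as long as the carriage moves. Then let go so that the button springs up and locks it there. Leave the amber block where it lies.

Things in the scene. Friction and masses are not known exactly. Their poses are not given: they have to be found in the camera images.
- carriage (a joint): travel of the black carriage (84 mm along the rail, 70 mm across, top 44 mm up) on the fixed 460 mm aluminium rail, which lies roughly from right to left of the robot. In m: 0 = right-hand stop, 0.31 = left-hand stop; grows along +y of lens. Under 1 N of drag with the button down; with it up a pawl locks the carriage, settling by itself into the nearest of notches 7 mm apart (1 mm play).
- release (a joint): travel of the red thumb button on top of the carriage, in m: 0 = up (carriage locked), 0.008 = fully down; it moves straight down. A spring pushes it back up: about 2.2 N to start, 4.2 N fully down. The lock is off only beyond 0.007: press it home.
- thumb_pad (a point): centre of the flat pressing face of the red thumb button, 58 mm above the table when the button is up. The button is 36 mm across the rail and 54 mm along it; at each end along the rail a ridge 6 mm thick stands 7 mm above the pressing face, leaving 42 mm clear between the ridges: shut fingertips set down there push straight on the face and carry the carriage along. Its axes are those of lens.
- lens (a point): centre of the round lens (black ring 80 mm across and 10 mm thick, clear glass) that the carriage carries on a steel arm; 70 mm above the table, 125 mm beyond thumb_pad along the +x axis (away from the robot, across the rail). y axis: along the rail, the way carriage grows; z up. It passes over the blocks with over 30 mm to spare.
- amber_mid (a point): centre of the amber (orange) resin block with a dark insect in it, 56 x 42 x 22 mm, loose on the white light pad (8 mm high) that runs along the far side of the rail, so its centre is 19 mm above the table. A green and a blue block of the same size lie in the same row, in any order: they are not the one wanted.
Mind the look-alikes: they are no part of the job. There is more than one size of the part that bears amber_mid; the job needs the middle-sized.

How it is judged:
On the way:
1. the carriage slides with its thumb button held down (value of joint release above 0.006 m and velocity of joint carriage above 0.005 m/s), for 0.1 s.
At the end, for the whole second after the job is handed in: The lens is centred over the amber block (centres within 15 mm, seen from above), the red button is up again (less than 1.5 mm down) and the carriage stands still, locked (horizontal distance between lens and amber_mid below 0.015 m and value of joint release below 0.0015 m and velocity of joint carriage between -0.005 and 0.005 m/s); the robot touches nothing.
It fails at once if the amber block is moved by more than 10 mm (distance of amber_mid from where it was at the start of the episode above 0.01 m).
It also fails if it takes over 35 s, if anything falls off the work surface, if the arm or the gripper's body presses on something with over 40 N, if the wrist force passes 120 N, or if a joint passes its speed limit or range.

ROBOT

A 6-joint arm with a two-finger parallel gripper is mounted at the origin on the work surface. World frame = base frame: x ahead of the robot, y to its left, z up, the work surface at z = 0. Lengths are in m, angles in rad, forces in N, time in s.
With the tool pointing down it reaches from about 0.325 to 0.9 m from the base axis. Payload 6.1 kg.
Tool frame: the origin (TCP) lies at the very end of the fingers, on their centre line; the grasp point (between the pads) lies 19 mm behind it; z points along the fingers, y is the line along which they close (so a half turn about z gives the same grasp; the last joint's range is limited). The gripper opens to 85 mm and grips with 20 to 120 N. Pads are 22 mm wide; open, the fingers measure 114 mm over their backs; the gripper's body (76 mm by 85 mm) begins 54 mm behind the grasp point. The pads swing forward as they close: fully open they stand 13 mm farther back than shut.
Start: joints at [-1.251, 0.22, 1.526, -0, 1.395, -0.126], TCP at [0.269, -0.564, 0.231] pointing down, gripper open.
Joint ranges: [-2.98, 2.98], [-0.91, 2.08], [0.09, 2.57], [-1.24, 4.39], [0.2, 2.65], [-2.68, 2.68]. Speed limits (rad/s): [2.57, 2.57, 3.01, 3.14, 3.14, 3.14].

INTERFACE

Orientations are given as [roll, pitch, yaw] about the fixed x, y, z axes, in that order (R = Rz(yaw) Ry(pitch) Rx(roll)).
In Python, from workcell import sensors, viewer, r gives the robot as it stands.
- The arm moves only by the shell command python3 -m pendant 'ROWS'. ROWS is JSON, a list of rows, each an object with "travel": the shift along the tool's x, y, z in units of 0.03 m (1.0 is 0.03 m), a list of three; "delta_rot": the turn, a rotation vector about the tool's x, y, z in units of 10 degrees (1.0 is 10 degrees), a list of three; "hand": the gripper command: -1 is shut, 1 is fully open, values between are in proportion. In form: [{"travel": [tx, ty, tz], "delta_rot": [ax, ay, az], "hand": hand}, ...]. A call has 1 to 8 rows; each row shifts and turns the commanded pose from where the row before left it, along the tool's axes as they then stand; what a row does not reach is not made up. A row lasts 1/8 s, in which the tool goes at most 62.5 mm and 10.7 degrees, less where a joint would pass 70% of its speed; a pose out of reach is approached as far as the arm can. A call with a number of a shift or a turn outside -1 to 1 is refused whole. A call with a gripper value outside its range is refused whole. The fingers move at their own pace and stop on an object; the grip force is fixed at half the most. Time passes only in rows, so rows that do not move let the fingers close. It gives the time, the measured TCP pose, the force, the opening and the grip force at its end, in the units of the state.
- sensors.observe(): the state, without advancing time (a new reading comes with each control period).
- viewer.camera(name): name is "side" or "top"; returns the picture (400x640x3 uint8, red, green, blue); there is no depth.
- viewer.camera_info(name): a dict with "fov_y" (degrees; the focal length in pixels is half the picture's height over the tangent of half this angle, whatever the lens; pixels are square), "cx", "cy" (the principal point, pixels), "R" (3x3) and "t" (3): a world point X has camera coordinates R X + t. Camera axes: x right, y down, z forward; pixel columns grow to the right and rows downward; lengths in m; the calibration is good to about 2 mm. A picture is of the moment at which its call begins. camera_info takes no time and is no camera call.
- r.finish_job(): hands the job in; it is judged then, once.
The state is a dict: "time_s": time; "q": joint angles; "dq": joint speeds; "effort": joint torques, N m; "tcp_pos": TCP position; "ee_rot": TCP orientation; "contact_force": force on the tool from outside, world axes, zero at the start; "moment": the same for the moment, N m; "grip_width": opening from 0.0 (shut) to 1.0 (fully open); "gripper_force": force on a finger pad.
Only numpy, scipy, OpenCV 4.12 (cv2) and the standard library are available. Lean on these libraries where they do the work, as an engineer would, in place of code of your own. Each camera call takes 0.05 s, during which the arm holds its last target. There are 200 camera calls.

## Working session

There is one attempt and no reset: what is moved stays moved. The work goes in short steps, Python scripts to look and compute and a shell command to move; the robot and the scene stay as the last step left them, time stands still between calls to the robot, and variables do not carry over. Pictures are saved under pics/ and viewed, at most 10 in all, crops included, and the job is handed in when it is done.

```bash
mkdir -p pics
python3 - <<'E'
from workcell import sensors, viewer, r
import cv2,numpy as np
for n in("top","side"):
    im=viewer.camera(n); cv2.imwrite(f"pics/{n}0.png",im[:,:,::-1]); i=viewer.camera_info(n); print(n,i)
print(sensors.observe())
E
```

```text
top {'fov_y': 53.93521987829509, 'cx': 314.35317349263494, 'cy': 200.0761986565407, 'R': array([[ 0.00636214, -0.99993089,  0.0098863 ],
       [-0.99854465, -0.00688218, -0.05349027],
       [ 0.05355461, -0.0095316 , -0.99851943]]), 't': array([-0.01809847,  0.64827945,  0.67867357])}
side {'fov_y': 51.03396519682837, 'cx': 311.74094475077646, 'cy': 194.0746560139359, 'R': array([[ 0.99794407, -0.06300652,  0.01173968],
       [-0.03963477, -0.75064848, -0.6595119 ],
       [ 0.05036592,  0.65769069, -0.75160245]]), 't': array([-0.62144914,  0.05995632,  0.88390045])}
{'time_s': 0.1, 'q': array([-1.25111586e+00,  2.21158366e-01,  1.52754020e+00, -3.23548163e-08,
        1.39469538e+00, -1.26091449e-01]), 'dq': array([ 0.00162898, -0.00083485, -0.00208937,  0.00100523,  0.00030195,
       -0.00042796]), 'effort': array([ 2.23910996e-03, -4.98239601e+01, -3.90549123e+01, -3.11067488e-04,
        5.62629401e-03, -3.11245583e-05]), 'tcp_pos': array([ 0.26929437, -0.56338384,  0.23027874]), 'ee_rot': array([-3.13980566e+00, -2.26494230e-04,  4.45771715e-01]), 'contact_force': array([-0.78430228,  0.42581718,  0.54660064]), 'moment': array([ 0.00582325, -0.01255279,  0.02222387]), 'gripper_force': 0.0, 'grip_width': 0.9963533948091837}
```

View pics/top0.png

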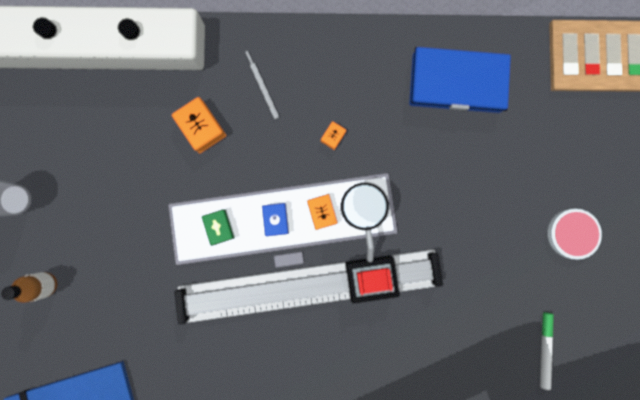

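View pics/side0.png

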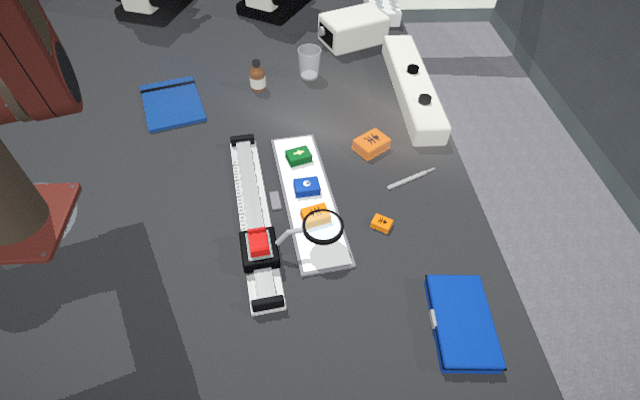

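The top view shows the middle-sized amber block on the pad at (321,211), the lens at (365,206), and the red button at (375,281). The large (198,125) and small (334,135) amber blocks are the look-alikes. Next I'll turn these pixels into positions.

```bash
cat > h.py <<'E'
import cv2,numpy as np
from workcell import sensors, viewer, r
def ray(n,uv,z):
    i=viewer.camera_info(n); f=200/np.tan(np.radians(i["fov_y"]/2))
    d=i["R"].T@np.array([(uv[0]-i["cx"])/f,(uv[1]-i["cy"])/f,1]); c=-i["R"].T@i["t"]
    return c+d*(z-c[2])/d[2]
def blobs(im,lo,hi,roi,amin=60):
    m=cv2.inRange(cv2.cvtColor(im,cv2.COLOR_RGB2HSV),lo,hi); k=np.zeros_like(m); x0,y0,x1,y1=roi; k[y0:y1,x0:x1]=1
    m=cv2.morphologyEx(m*k,cv2.MORPH_CLOSE,np.ones((7,7)))
    cs=[c for c in cv2.findContours(m,0,2)[0] if cv2.contourArea(c)>amin]
    return sorted(cs,key=cv2.contourArea)[::-1]
def world_rect(n,c,z):
    p=np.array([ray(n,q[0],z)[:2] for q in c],np.float32); return cv2.minAreaRect(p*1000)
def look(n="top"): return viewer.camera(n)
E
python3 - <<'E'
from h import *
im=cv2.cvtColor(cv2.imread("pics/top0.png"),cv2.COLOR_BGR2RGB)
sd=cv2.cvtColor(cv2.imread("pics/side0.png"),cv2.COLOR_BGR2RGB)
for nm,lo,hi,roi,z in[("amber",(8,140,120),(22,255,255),(300,185,345,240),.03),("red",(0,150,90),(6,255,255),(340,250,410,310),.065),
  ("green",(45,100,40),(85,255,255),(190,200,240,250),.03),("blue",(105,100,60),(125,255,255),(255,195,295,245),.03)]:
    for c in blobs(im,lo,hi,roi)[:2]: print(nm,cv2.boundingRect(c),world_rect("top",c,z))
for c in blobs(sd,(0,150,90),(6,255,255),(235,215,285,265))[:1]: print("red side",world_rect("side",c,.062))
g=cv2.cvtColor(im,cv2.COLOR_RGB2GRAY)
m=((g<70)*255).astype(np.uint8)[170:236,335:393]
m=cv2.morphologyEx(m,cv2.MORPH_CLOSE,np.ones((3,3)))
for c in cv2.findContours(m,0,2)[0]:
    if cv2.contourArea(c)>800:
        (x,y),rad=cv2.minEnclosingCircle(c); print("lens",x+335,y+170,rad,cv2.fitEllipse(c),ray("top",(x+335,y+170),.07))
# rail end caps
m=((g<45)*255).astype(np.uint8)
for nm,uv in[("capL",(181,306)),("capR",(436,268))]: print(nm,ray("top",uv,.03))
for nm,uv in[("padTL",(170,206)),("padTR",(388,176)),("padBL",(178,263)),("padBR",(396,233))]: print(nm,ray("top",uv,.008))
E
```

```text
amber (308, 195, 29, 34) ((628.0557250976562, -26.725852966308594), (51.22438049316406, 38.11568069458008), 17.01289939880371)
red (358, 269, 34, 25) ((514.7907104492188, -112.27836608886719), (34.36309814453125, 52.8353385925293), 8.015157699584961)
green (203, 210, 30, 35) ((600.4461059570312, 153.79115295410156), (50.89944839477539, 40.22157287597656), 18.81498146057129)
blue (262, 203, 26, 33) ((614.1605834960938, 54.559669494628906), (52.932674407958984, 39.948631286621094), 6.922579288482666)
red side ((513.1680908203125, -120.03284454345703), (34.834442138671875, 62.9556999206543), 8.126791954040527)
capL [0.46490825 0.21301247 0.03      ]
capR [ 0.53160466 -0.22467261  0.03      ]
padTL [0.63651223 0.24401696 0.008     ]
padTR [ 0.69330903 -0.14649826  0.008     ]
padBL [0.53545805 0.22725436 0.008     ]
padBR [ 0.5908604 -0.1604733  0.008    ]
```

```bash
python3 -m pendant '[{"travel":[0,0,0],"delta_rot":[0,0,0.86],"hand":-1},{"travel":[0,0,0],"delta_rot":[0,0,0.86],"hand":-1},{"travel":[0.73,-0.98,0],"delta_rot":[0,0,0],"hand":-1},{"travel":[0.73,-0.98,0],"delta_rot":[0,0,0],"hand":-1},{"travel":[0.73,-0.98,0],"delta_rot":[0,0,0],"hand":-1},{"travel":[0.73,-0.98,0],"delta_rot":[0,0,0],"hand":-1},{"travel":[0.73,-0.98,0],"delta_rot":[0,0,0],"hand":-1},{"travel":[0.73,-0.98,0],"delta_rot":[0,0,0],"hand":-1}]'
python3 -m pendant '[{"travel":[0.73,-0.98,0],"delta_rot":[0,0,0],"hand":-1},{"travel":[0.73,-0.98,0],"delta_rot":[0,0,0],"hand":-1},{"travel":[0.73,-0.98,0],"delta_rot":[0,0,0],"hand":-1},{"travel":[0.73,-0.98,0],"delta_rot":[0,0,0],"hand":-1},{"travel":[0.73,-0.98,0],"delta_rot":[0,0,0],"hand":-1},{"travel":[0.73,-0.98,0],"delta_rot":[0,0,0],"hand":-1},{"travel":[0.73,-0.98,0],"delta_rot":[0,0,0],"hand":-1},{"travel":[0.73,-0.98,0],"delta_rot":[0,0,0],"hand":-1}]'
python3 -m pendant '[{"travel":[0,0,1],"delta_rot":[0,0,0],"hand":-1},{"travel":[0,0,1],"delta_rot":[0,0,0],"hand":-1},{"travel":[0,0,1],"delta_rot":[0,0,0],"hand":-1},{"travel":[0,0,0],"delta_rot":[0,0,0],"hand":-1},{"travel":[0,0,0],"delta_rot":[0,0,0],"hand":-1}]'
python3 - <<'E'
from h import *
s=sensors.observe(); print(s)
a=s["ee_rot"][2]; d=np.array([.5147,-.1122])-s["tcp_pos"][:2]
print("tool dx,dy units",(d@[np.cos(a),np.sin(a)])/.03,(d@[np.sin(a),-np.cos(a)])/.03)
cv2.imwrite("pics/side1.png",cv2.resize(look("side")[130:330,170:410,::-1],None,fx=3,fy=3))
E
```

```text
time_s: 1.1
tcp_pos: [0.3742, -0.369, 0.2308]
ee_rot: [-3.141, 0.0, 0.146]
contact_force: [0.5, 0.3, 0.1]
grip_width: -0.004
gripper_force: 0.0
time_s: 2.1
tcp_pos: [0.5133, -0.111, 0.2309]
ee_rot: [-3.141, 0.001, 0.146]
contact_force: [0.3, 0.2, 0.4]
grip_width: -0.005
gripper_force: 0.0
time_s: 2.72
tcp_pos: [0.5136, -0.1124, 0.1422]
ee_rot: [3.141, -0.001, 0.146]
contact_force: [-0.4, 0.0, 0.2]
grip_width: 0.003
gripper_force: 0.0
{'time_s': 2.725, 'q': array([-3.65469991e-01,  6.61990497e-02,  1.87205008e+00,  8.34478509e-06,
        1.20251201e+00,  1.05974347e+00]), 'dq': array([-0.002769  , -0.01485933, -0.016789  ,  0.00115707, -0.00321919,
       -0.00054058]), 'effort': array([ 4.92633332e-02, -3.82110965e+01, -3.49065650e+01,  1.79223338e-03,
        5.87521819e-02, -1.40309609e-06]), 'tcp_pos': array([ 0.51358027, -0.11236609,  0.14224106]), 'ee_rot': array([ 3.14119276e+00, -7.29075807e-04,  1.45580009e-01]), 'contact_force': array([-0.4235582 ,  0.03559806,  0.1895841 ]), 'moment': array([0.01920768, 0.00582912, 0.00680594]), 'gripper_force': 0.0, 'grip_width': 0.002572048555733037}
tool dx,dy units 0.037732635959456404 -6.328900099074162e-05
```

View pics/side1.png

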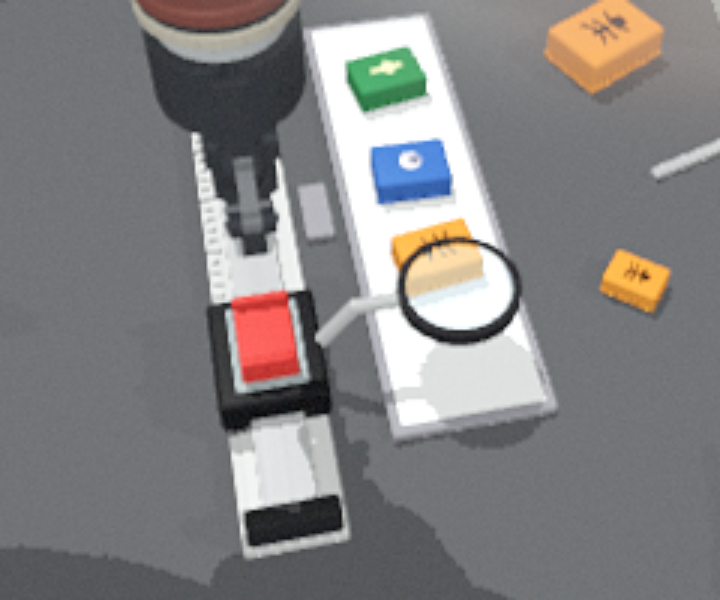

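The shut fingertips are directly above the red button; in the picture they look higher up because of their height. The lens half-covers the middle amber block. Descending to the button now.

```bash
python3 -m pendant '[{"travel":[0.04,0,0.9],"delta_rot":[0,0,0],"hand":-1},{"travel":[0,0,0.9],"delta_rot":[0,0,0],"hand":-1},{"travel":[0,0,0.6],"delta_rot":[0,0,0],"hand":-1},{"travel":[0,0,0.3],"delta_rot":[0,0,0],"hand":-1},{"travel":[0,0,0.1],"delta_rot":[0,0,0],"hand":-1},{"travel":[0,0,0],"delta_rot":[0,0,0],"hand":-1}]'
python3 -m pendant '[{"travel":[0,0,0.1],"delta_rot":[0,0,0],"hand":-1},{"travel":[0,0,0.1],"delta_rot":[0,0,0],"hand":-1},{"travel":[0,0,0],"delta_rot":[0,0,0],"hand":-1},{"travel":[0,0,0],"delta_rot":[0,0,0],"hand":-1}]'
```

```text
time_s: 3.52
tcp_pos: [0.5147, -0.1122, 0.058]
ee_rot: [3.141, -0.0, 0.146]
contact_force: [-0.7, 0.3, 1.4]
grip_width: -0.002
gripper_force: 1.0
time_s: 4.03
tcp_pos: [0.5149, -0.1123, 0.0518]
ee_rot: [3.141, -0.001, 0.146]
contact_force: [0.5, -0.8, 4.1]
grip_width: -0.0
gripper_force: 1.9
```

```bash
python3 -m pendant '[{"travel":[0,0,0.05],"delta_rot":[0,0,0],"hand":-1},{"travel":[0,0,0.03],"delta_rot":[0,0,0],"hand":-1},{"travel":[0,0,0],"delta_rot":[0,0,0],"hand":-1},{"travel":[0,0,0],"delta_rot":[0,0,0],"hand":-1}]'
```

```text
time_s: 4.53
tcp_pos: [0.5151, -0.1124, 0.05]
ee_rot: [3.141, -0.001, 0.146]
contact_force: [-1.1, -0.1, 9.9]
grip_width: -0.003
gripper_force: 4.9
```

```bash
python3 -m pendant '[{"travel":[0,-0.15,0],"delta_rot":[0,0,0],"hand":-1},{"travel":[0,-0.3,0],"delta_rot":[0,0,0],"hand":-1},{"travel":[0,-0.4,0],"delta_rot":[0,0,0],"hand":-1},{"travel":[0,-0.4,0],"delta_rot":[0,0,0],"hand":-1},{"travel":[0,-0.4,0],"delta_rot":[0,0,0],"hand":-1},{"travel":[0,-0.3,0],"delta_rot":[0,0,0],"hand":-1},{"travel":[0,-0.15,0],"delta_rot":[0,0,0],"hand":-1},{"travel":[0,0,0],"delta_rot":[0,0,0],"hand":-1}]'
python3 - <<'E'
from h import *
cv2.imwrite("pics/top2.png",cv2.resize(look("top")[150:350,200:440,::-1],None,fx=3,fy=3))
E
```

```text
time_s: 5.52
tcp_pos: [0.5057, -0.0495, 0.0499]
ee_rot: [3.141, -0.001, 0.146]
contact_force: [-2.3, -0.1, 9.6]
grip_width: 0.002
gripper_force: 5.4
```

View pics/top2.png

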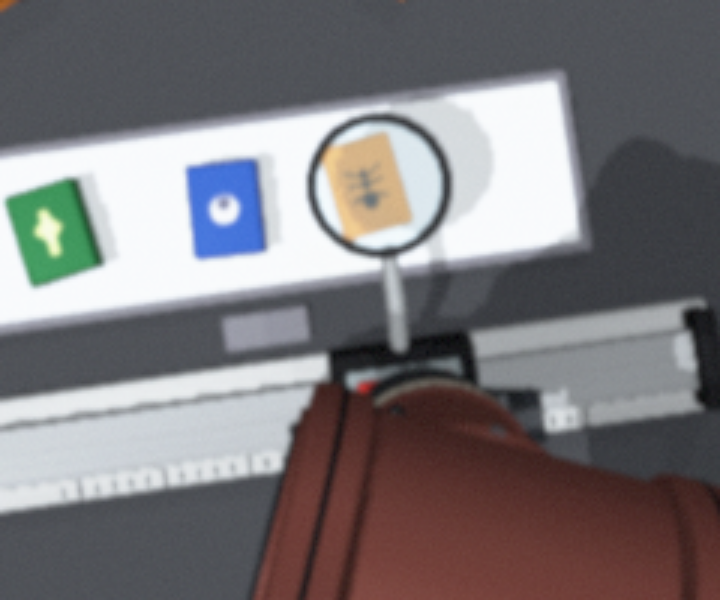

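The carriage moved with the fingers. The lens is now at crop (380,185), which is full-picture (326.7,211.7), nearly over the amber block at crop (370,184).

Run:
```python
from h import *
L=ray("top",(200+380/3,150+185/3),.07)[:2]; A=np.array([.6281,-.0267]); d=A-L; a=.1456
print(L,d,"along rail mm",1000*d@[-np.sin(a),np.cos(a)],"across",1000*d@[np.cos(a),np.sin(a)])
```

```text
[ 0.62672805 -0.03355365] [0.00137195 0.00685365] along rail mm 6.582083314131212 across 2.3518025066991255
```

```bash
python3 -m pendant '[{"travel":[0,-0.1,0],"delta_rot":[0,0,0],"hand":-1},{"travel":[0,-0.1,0],"delta_rot":[0,0,0],"hand":-1},{"travel":[0,0,0],"delta_rot":[0,0,0],"hand":-1},{"travel":[0,0,0],"delta_rot":[0,0,0],"hand":-1},{"travel":[0,0,-0.2],"delta_rot":[0,0,0],"hand":-1},{"travel":[0,0,-0.3],"delta_rot":[0,0,0],"hand":-1},{"travel":[0,0,-0.8],"delta_rot":[0,0,0],"hand":-1},{"travel":[0,0,-1],"delta_rot":[0,0,0],"hand":-1}]'
python3 -m pendant '[{"travel":[0,0,-1],"delta_rot":[0,0,0],"hand":-1},{"travel":[0,0.9,-1],"delta_rot":[0,0,0],"hand":-1},{"travel":[0,1,0],"delta_rot":[0,0,0],"hand":-1},{"travel":[0,1,0],"delta_rot":[0,0,0],"hand":-1},{"travel":[0,1,0],"delta_rot":[0,0,0],"hand":-1},{"travel":[0,1,0],"delta_rot":[0,0,0],"hand":-1},{"travel":[0,0,0],"delta_rot":[0,0,0],"hand":-1},{"travel":[0,0,0],"delta_rot":[0,0,0],"hand":-1}]'
python3 - <<'E'
from h import *
im=look("top"); cv2.imwrite("pics/top3.png",cv2.resize(im[150:350,200:440,::-1],None,fx=3,fy=3))
for c in blobs(im,(0,150,90),(6,255,255),(270,250,400,310))[:1]:
    w=world_rect("top",c,.065); p=np.array(w[0]); a=.1456; L=p+125*np.array([np.cos(a),np.sin(a)]); print(w,"lens",L,"err to amber",L-[628.1,-26.7])
E
```

```text
time_s: 6.58
tcp_pos: [0.5028, -0.0434, 0.1174]
ee_rot: [-3.14, 0.003, 0.146]
contact_force: [0.9, 0.1, 0.4]
grip_width: -0.003
gripper_force: 0.0
time_s: 7.58
tcp_pos: [0.525, -0.1885, 0.1773]
ee_rot: [-3.14, 0.001, 0.145]
contact_force: [-0.7, 0.4, 0.4]
grip_width: -0.002
gripper_force: 0.0
((504.78985595703125, -43.85422134399414), (34.29840850830078, 51.39938735961914), 8.014674186706543) lens [628.467235   -25.71845794] err to amber [0.367235   0.98154206]
```

View pics/top3.png

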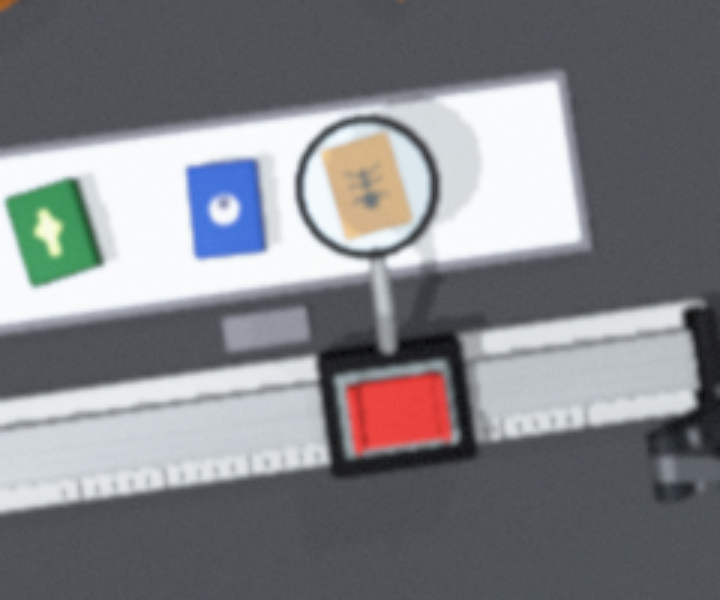

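The lens at crop (368,186) is centred on the amber block at crop (368,185), with an error of about 1 mm. The button is free and up, and the gripper is clear.

```bash
python3 -c "
from workcell import r
print(r.finish_job())"
```

```text
the job is handed in; nothing more can be done
None
```

The job is handed in (no verdict came back): the lens sits about 1 mm off the centre of the middle-sized amber block by my last top-view measurement, the button is released, and the gripper is clear.

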